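# Close the washed storage pots with their own lids

### The arm

A 7-joint arm with a two-finger parallel gripper is mounted at the origin on a cart in front of the work surface, level with it; the furniture and walls round the work are solid. World frame = base frame: x ahead of the robot, y to its left, z up, the work surface at z = 0. Lengths are in m, angles in degrees, forces in N, time in s.
With the tool pointing down it reaches from about 0.425 to 0.875 m from the base axis. Payload 4.7 kg.
Tool frame: the origin (TCP) lies between the finger pads; the fingertips stand env.finger_overhang ahead of it and the grasp point (between the pads) lies 5 mm behind it (env.finger_overhang is the distance from the TCP to the fingertips, in m); z points along the fingers, y is the line along which they close (so a half turn about z gives the same grasp; the last joint's range is limited). The gripper opens to 87 mm and grips with 3 to 60 N. Pads are 19 mm wide; open, the fingers measure 117 mm over their backs; the gripper's body (75 mm by 190 mm) begins 51 mm behind the grasp point.
Start: joints at [-72.015, 18.392, -4.016, 83.108, 1.295, 78.541, -3.26], TCP at [0.192, 0.621, 0.237] pointing down, gripper open.
Joint ranges: [-163.93, 163.93], [-17.29, 119.83], [-79.2, 71.16], [3.27, 140.29], [-89.18, 269.18], [5.43, 117.66], [-154.24, 154.24]. Speed limits (degrees/s): [147.25, 147.25, 180, 180, 180, 180, 180].

### API

Orientations are given as [roll, pitch, yaw] about the fixed x, y, z axes, in that order (R = Rz(yaw) Ry(pitch) Rx(roll)).
In Python, from cell import telemetry, eyes, env, models gives the robot as it stands. The module is installed in compiled form; this text tells all that it offers.
- The arm moves only by the tool drive_tool, never from a script. Its arguments are lists of equal length, an entry for each row: "angular": the turn, a rotation vector about the tool's x, y, z in rad, a list of three; "delta_pos": the shift along the tool's x, y, z in cm, a list of three; "gripper": the finger opening in cm, from 0 to 8.7. A call has 1 to 20 rows; each row shifts and turns the commanded pose from where the row before left it, along the tool's axes as they then stand; what a row does not reach is not made up. A row lasts 1/10 s, in which the tool goes at most 50 mm and 8.59 degrees, less where a joint would pass 70% of its speed; a pose out of reach is approached as far as the arm can. A call with a gripper value outside its range is refused whole. The fingers move at their own pace and stop on an object; "squeeze" is the grip in N (left out, the last holds). Time passes only in rows, so rows that do not move let the fingers close. It gives the time, the measured TCP pose, the force, the opening and the grip force at its end, in the units of the state.
- telemetry.get_obs(): the state, without advancing time (a new reading comes with each control period).
- eyes.read_camera(name): name is "side" or "top"; returns a dict with "pixels" (400x640x3 uint8, red, green, blue), "mtx" (3x3 intrinsics, pixels), "origin" and "orientation" of the camera in the world. Camera axes: x right, y down, z forward; pixel columns grow to the right and rows downward; lengths in m; the calibration is good to about 2 mm. A picture is of the moment at which its call begins. There is no depth.
- env.sign_off(): hands the job in; it is judged then, once.
Trained networks look in a picture, given as the dict that the camera call returned (one of the last four; its "shot" number tells which), for a name from the list of things; names that differ only in an ending like _2 or _b are one class to them, and where a whole thing is asked for, a point or a joint stands for the part that bears it (a point fixed in the world has none). Each returns a list of dicts, best first, with "p" (0 to 1); they miss things now and then, are a little off and sometimes report something else, mostly with a low value. They report only what shows in the picture. A call takes as long as a camera call. They do not tell look-alikes from the thing itself.
- models.search_frame(picture, target): "centre" ([column, row] in pixels, amid what is visible of it).
- models.cut_out(picture, target): "pixels" (400x640 bool, what is visible of it) and "centre" ([column, row] in pixels, amid what is visible of it).
The state is a dict: "time_s": time; "qpos": joint angles; "joint_velocities": joint speeds; "effort": joint torques, N m; "tool_pos": TCP position; "tool_rot": TCP orientation; "force": force on the tool from outside, world axes, zero at the start; "wrist_torque": the same for the moment, N m; "grip_width": finger opening in m; "grasp_force": force on a finger pad.
Only numpy, scipy, OpenCV 4.12 (cv2) and the standard library are available. Lean on these libraries where they do the work, as an engineer would, in place of code of your own. Each camera call takes 0.05 s, during which the arm holds its last target. There are 200 camera calls.

### The job

The four blue storage pots are washed and dry: close each one with the wooden lid that fits it, so that every lid sits fully down and flat on its pot's rim, and let go. Set the lids down rather than dropping them, leave the pots standing where they are, and do not disturb the salt shaker or the drinking glass.

Things in the scene. Friction and masses are not known exactly. Their poses are not given: they have to be found in the camera images.
- pot_small_round: the small round storage pot, open, blue glazed stoneware with a clay-coloured foot, loose and upright on the worktop: 66 mm across, 58 mm tall, mouth 56 mm across, walls 5 mm. Origin: centre of its underside; z up
- lid_small_round: wooden lid of the small round pot, right way up, loose. From its underside (origin, centre; z up): black rubber plug 10 mm deep, lower edge rounded, 4 mm play all round in the mouth; round board 66 mm across, plug 48 mm across; 8 mm thick; on it a round dark knob 26 mm across, 26 mm high, top 44 mm above origin. Seated, the board rests on the rim and its origin is 48 mm above the pot's
- pot_large_round: the large round storage pot, open, blue glazed stoneware with a clay-coloured foot, loose and upright on the worktop: 96 mm across, 50 mm tall, mouth 86 mm across, walls 5 mm. Origin: centre of its underside; z up
- lid_large_round: wooden lid of the large round pot, right way up, loose. From its underside (origin, centre; z up): black rubber plug 10 mm deep, lower edge rounded, 4 mm play all round in the mouth; round board 96 mm across, plug 78 mm across; 8 mm thick; on it a round dark knob 26 mm across, 26 mm high, top 44 mm above origin. Seated, the board rests on the rim and its origin is 40 mm above the pot's
- pot_square: the square storage pot, open, blue glazed stoneware with a clay-coloured foot, loose and upright on the worktop: 76 x 76 mm, 54 mm tall, mouth 66 x 66 mm; its x and y axes run along its sides, walls 5 mm. Origin: centre of its underside; z up
- lid_square: wooden lid of the square pot, right way up, loose. From its underside (origin, centre; z up): black rubber plug 10 mm deep, lower edge rounded, 4 mm play all round in the mouth; board 76 x 76 mm, plug 58 x 58 mm; x, y along its sides; 8 mm thick; on it a dark bar 50 mm along x, 16 mm along y, 26 mm high, top 44 mm above origin. Seated, the board rests on the rim and its origin is 44 mm above the pot's
- pot_oblong: the oblong storage pot, open, blue glazed stoneware with a clay-coloured foot, loose and upright on the worktop: 96 mm (along its own x) x 62 mm (along its own y), 42 mm tall, mouth 86 x 52 mm, walls 5 mm. Origin: centre of its underside; z up
- lid_oblong: wooden lid of the oblong pot, right way up, loose. From its underside (origin, centre; z up): black rubber plug 10 mm deep, lower edge rounded, 4 mm play all round in the mouth; board 96 mm along its own x, 62 mm along y, plug 78 x 44 mm; 8 mm thick; on it a dark bar 50 mm along x, 16 mm along y, 26 mm high, top 44 mm above origin. Seated, the board rests on the rim and its origin is 32 mm above the pot's
- salt_shaker: the salt shaker, clear with a grey domed top, 44 mm across, 90 mm tall, standing among the pots near the front; to be left alone. Origin: centre of its underside
- tumbler: the clear drinking glass, 80 mm across, 90 mm tall, standing behind the pots, near the front of the wall cupboards (front faces and handles from x = 0.60, undersides 0.46 above the worktop); to be left alone. Origin: centre of its underside
Not all that is in view belongs to the job. Leave any red look-alike of the lid_small_round alone.

How it is judged:
By the outcome, as a careful person would: the job done as asked, in the order asked, and still so for the second after the job is handed in, with the robot touching nothing.
It also fails if it takes over 88 s, if anything falls off the work surface, if the arm or the gripper's body presses on something with over 40 N, if the wrist force passes 120 N, or if a joint passes its speed limit or range.

## Working session

There is one attempt and no reset: what is moved stays moved. The work goes in short steps, Python scripts to look and compute and a tool call to move; the robot and the scene stay as the last step left them, time stands still between calls to the robot, and variables do not carry over. Pictures are saved under pics/ and viewed, at most 14 in all, crops included, and the job is handed in when it is done.

Besides the shell and the picture viewer there is one more tool, called after "Emit:" as name(argument=value, ...), one argument or row to a line, values as JSON. drive_tool: Moves the arm, as the interface text tells. Its arguments: {"type":"object","properties":{"angular":{"type":"array","items":{"type":"array","items":{"type":"number"}}},"delta_pos":{"type":"array","items":{"type":"array","items":{"type":"number"}}},"gripper":{"type":"array","items":{"type":"number"}},"squeeze":{"type":"number"}},"required":["angular","delta_pos","gripper"]}

```bash
mkdir -p pics
cat > h.py <<'E'
import numpy as np, cv2
from cell import telemetry, eyes, env, models
from scipy.spatial.transform import Rotation as R
def cam(p):
    o=np.array(p["orientation"],float)
    M=o if o.shape==(3,3) else (R.from_euler('xyz',o,degrees=True).as_matrix() if o.size==3 else None)
    return np.array(p["mtx"]),np.array(p["origin"]),M
def ray(p,px,z):
    K,o,M=cam(p); d=M@np.linalg.solve(K,[px[0],px[1],1.]); return o+d*(z-o[2])/d[2]
def proj(p,X):
    K,o,M=cam(p); c=(np.atleast_2d(X)-o)@M; q=c@K.T; return q[:,:2]/q[:,2:]
def save(p,n,crop=None,s=1):
    im=p["pixels"][:,:,::-1]
    if crop: im=im[crop[1]:crop[3],crop[0]:crop[2]]
    cv2.imwrite("pics/"+n,cv2.resize(im,None,fx=s,fy=s,interpolation=cv2.INTER_CUBIC))
E
python3 - <<'E'
from h import *
print(telemetry.get_obs(),env.finger_overhang)
for c in("top","side"):
    p=eyes.read_camera(c); save(p,c+"0.png",s=1.25)
    print(c,p["mtx"],p["origin"],p["orientation"])
    for n in "small_round large_round square oblong".split():
        for k in("pot_","lid_"):
            print(k+n,[(np.round(d["centre"]).tolist(),round(d["p"],2)) for d in models.search_frame(p,k+n)])
    for n in("salt_shaker","tumbler"): print(n,[(np.round(d["centre"]).tolist(),round(d["p"],2)) for d in models.search_frame(p,n)])
E
```

```text
{'time_s': 0.0, 'qpos': array([-72.01688131,  18.44000077,  -4.01728895,  83.17716793,
         1.29646634,  78.54082615,  -3.2612875 ]), 'joint_velocities': array([ 0.04398457, -0.08679169,  0.0321241 , -0.02984629, -0.04835878,
       -0.11022818,  0.03326949]), 'effort': array([-3.92361089e-04, -4.91282845e+01, -4.04031146e-01, -3.12536752e+01,
       -6.39715372e-02,  4.37125191e-02,  1.63965565e-04]), 'tool_pos': array([0.19181896, 0.62048008, 0.23543123]), 'tool_rot': array([-1.79887342e+02,  6.75166914e-03,  1.62827361e+02]), 'force': array([ 0.80487712,  0.40406099, -0.23494774]), 'wrist_torque': array([ 0.00945182,  0.03805675, -0.04577434]), 'grasp_force': 0.0, 'grip_width': 0.0872862929128783} 0.014
top [[428.96649652   0.         314.93656724]
 [  0.         428.96649652 205.89289469]
 [  0.           0.           1.        ]] [0.40833137 0.03296828 1.32490482] [-175.01561783    0.1808816   -91.37227468]
pot_small_round [([267.0, 240.0], 0.57)]
lid_small_round [([234.0, 201.0], 0.75), ([198.0, 198.0], 0.56), ([192.0, 240.0], 0.52)]
pot_large_round [([196.0, 240.0], 0.9)]

[... 288 characters left out ...]
158.0], 0.79), ([341.0, 234.0], 0.56)]
side [[470.47624682   0.         312.64500428]
 [  0.         470.47624682 209.60347842]
 [  0.           0.           1.        ]] [ 0.19674239 -0.9579269   0.80975826] [-126.60426688   -0.33131057  -19.14485039]
pot_small_round [([259.0, 188.0], 0.74)]
lid_small_round [([280.0, 152.0], 0.6)]
pot_large_round [([240.0, 155.0], 0.58), ([368.0, 311.0], 0.23)]
lid_large_round [([328.0, 253.0], 0.63)]
pot_square [([306.0, 203.0], 0.9)]
lid_square [([368.0, 312.0], 0.96)]
pot_oblong [([305.0, 291.0], 0.71)]
lid_oblong [([357.0, 209.0], 0.68), ([242.0, 155.0], 0.41)]
salt_shaker [([284.0, 256.0], 0.84)]
tumbler [([357.0, 207.0], 0.68), ([285.0, 256.0], 0.57)]
```

View pics/top0.png

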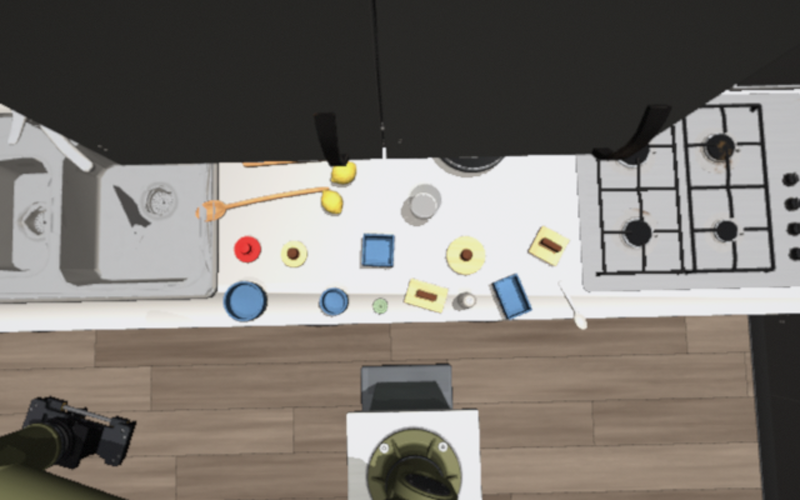

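View pics/side0.png

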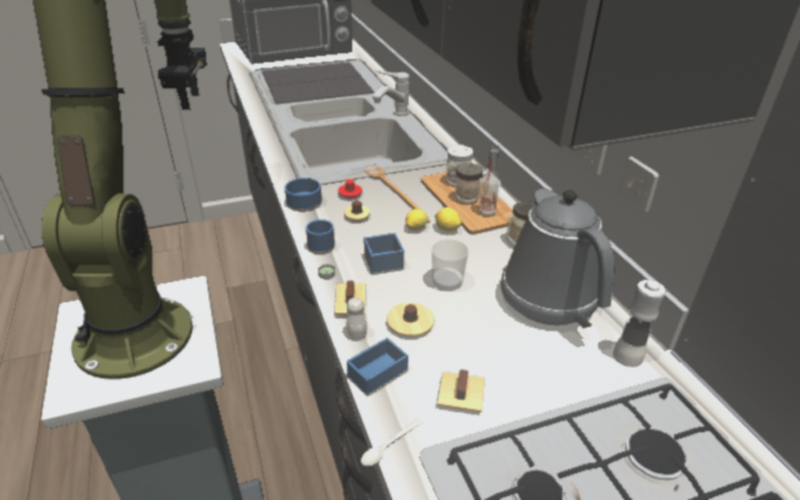

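Top view, native pixels:
- The lid_small_round candidates are the red knobbed disc at (198,199), which is the look-alike, and the wooden one at (234,202), which is the right one.
- The detection at (192,240) is actually the large pot.
- Wooden lids: large (373,204), oblong (341,236), square (439,196).
- Pots: large (196,240), small (267,241), square (302,200), oblong (409,238).
- Shaker (372,240), tumbler (338,164).

Next I'll fit the models.

```bash
cat > fit.py <<'E'
from h import *
from scipy.optimize import minimize
S=6
DIM={"small_round":(.066,0,.058),"large_round":(.096,0,.050),"square":(.076,.076,.054),"oblong":(.096,.062,.042)}
def outline(n,x,y,yaw,z0,z1):
    a,b,_=DIM[n]
    if b==0:
        t=np.linspace(0,2*np.pi,48,endpoint=False); c=np.c_[np.cos(t),np.sin(t)]*a/2
    else: c=np.array([[1,1],[1,-1],[-1,-1],[-1,1]])*[a/2,b/2]
    q=np.radians(yaw); c=c@np.array([[np.cos(q),np.sin(q)],[-np.sin(q),np.cos(q)]])+[x,y]
    return np.r_[np.c_[c,np.full(len(c),z0)],np.c_[c,np.full(len(c),z1)]]
def mask(p,kind,px,w=45):
    im=p["pixels"].astype(np.float32); x0,y0=int(px[0])-w,max(0,int(px[1])-w)
    c=cv2.resize(im[y0:y0+2*w,x0:x0+2*w],None,fx=S,fy=S,interpolation=cv2.INTER_CUBIC)
    r,g,b=c[...,0],c[...,1],c[...,2]
    m=((b-r>30) if kind=="pot" else ((r-b>38)&(g-b>28)&(r>120))).astype(np.uint8)
    m=cv2.morphologyEx(m,cv2.MORPH_OPEN,np.ones((7,7)))
    k,l,st,ce=cv2.connectedComponentsWithStats(m)
    lx,ly=(px[0]-x0)*S,(px[1]-y0)*S
    i=1+np.argmin([np.hypot(*(ce[j]-[lx,ly]))+(1e4 if st[j,4]<1500 else 0) for j in range(1,k)])
    pts=np.argwhere(l==i)[:,::-1].astype(np.int32); h=cv2.convexHull(pts)
    out=np.zeros(m.shape,np.uint8); cv2.fillConvexPoly(out,h,1); return out,(x0,y0)
def fit(views,kind,n,z0,z1,guess):
    """views: list of (picture,pixel)"""
    ms=[(p,)+mask(p,kind,px) for p,px in views]
    def cost(v):
        c=0
        for p,m,o in ms:
            q=(proj(p,outline(n,v[0],v[1],v[2]*1000 if DIM[n][1] else 0,z0,z1))-o+.5)*S-.5
            r=np.zeros_like(m); cv2.fillConvexPoly(r,cv2.convexHull((q*16).astype(np.int32)),1,shift=4)
            c+=(r!=m).sum()/m.sum()
        return c
    best=None
    for y0 in ([0] if not DIM[n][1] else (guess[2],) if guess[2] is not None else (range(-45,45,15) if n=="square" else range(-90,90,15))):
        s=np.array([guess[0],guess[1],y0/1000.])
        r=minimize(cost,s,method="Nelder-Mead",options=dict(initial_simplex=[s,s+[.008,0,0],s+[0,.008,0],s+[0,0,.008]],xatol=1e-5,fatol=1e-5))
        if best is None or r.fun<best.fun: best=r
    v=best.x*[1,1,1000]; return v,best.fun
E
cat > m0.py <<'E'
from fit import *
T={"pot_small_round":((267,241),(257,189)),"lid_small_round":((234,203),(286,170)),"pot_large_round":((196,241),(242,155)),"lid_large_round":((373,204),(328,254)),"pot_square":((302,200),(307,202)),"lid_square":((439,196),(369,314)),"pot_oblong":((409,237),(302,292)),"lid_oblong":((341,236),(281,238))}
t=eyes.read_camera("top"); s=eyes.read_camera("side")
for k,(a,b) in T.items():
    kind,n=k.split("_",1); z=(.008,DIM[n][2]) if kind=="pot" else (.010,.018)
    g=ray(t,a,z[1]); o=[]
    for vs in ([(t,a)],[(s,b)],[(t,a),(s,b)]):
        v,c=fit(vs,kind,n,*z,(g[0],g[1],None)); o.append("%.4f %.4f %6.1f c%.3f"%(*v,c))
    print(k,*o,sep=" | ")
for n,a,b in(("shaker",(372,240),(285,256)),("tumbler",(338,163),(358,208))): print(n,ray(t,a,.07),ray(s,b,.045))
E
python3 m0.py
```

```text
pot_small_round | 0.4195 0.1809    1.0 c0.079 | 0.4337 0.2508  -26.3 c1.353 | 0.4197 0.1822   -1.2 c1.638
lid_small_round | 0.5381 0.2797    3.0 c0.080 | 0.5414 0.2880  -10.5 c0.152 | 0.5384 0.2818    1.7 c0.260
pot_large_round | 0.4258 0.3958   -5.7 c0.099 | 0.4370 0.4629  -10.9 c1.508 | 0.4256 0.4020   -6.0 c1.791
lid_large_round | 0.5250 -0.1417   -1.8 c0.057 | 0.5278 -0.1360   -6.7 c0.084 | 0.5250 -0.1407    0.6 c0.154
pot_square | 0.5410 0.0722   -3.3 c0.053 | 0.5525 0.1260   73.0 c2.628 | 0.5383 0.0750  -16.3 c3.096
lid_square | 0.5436 -0.3459  -30.3 c0.057 | 0.5464 -0.3414   59.9 c0.068 | 0.5441 -0.3454  -30.2 c0.136
pot_oblong | 0.4213 -0.2486   20.9 c0.075 | 0.4295 -0.2260   29.2 c0.497 | 0.4213 -0.2475   20.7 c0.652
lid_oblong | 0.4282 -0.0408 -108.0 c0.020 | 0.4269 -0.0338   75.4 c1.612 | 0.4283 -0.0399   73.0 c1.682
shaker [ 0.41403707 -0.12959917  0.07      ] [ 0.41421665 -0.14220663  0.045     ]
tumbler [ 0.64367428 -0.03703713  0.07      ] [ 0.65877579 -0.0196142   0.045     ]
```

```bash
cat > ov.py <<'E'
from fit import *
src=open("m0.py").read(); exec(src[src.index("T={"):src.index("\nt=")])
t=eyes.read_camera("top"); s=eyes.read_camera("side"); tiles=[]
G={"pot_small_round":(.4195,.1809,0),"lid_small_round":(.5381,.2797,0),"pot_large_round":(.4258,.3958,0),"lid_large_round":(.525,-.1417,0),"pot_square":(.541,.0722,-3.3),"lid_square":(.5436,-.3459,-30.3),"pot_oblong":(.4213,-.2486,20.9),"lid_oblong":(.4282,-.0408,72)}
for i,p in((0,t),(1,s)):
    row=[]
    for k in T:
        kind,n=k.split("_",1); m,o=mask(p,kind,T[k][i],30)
        c=cv2.resize(np.ascontiguousarray(p["pixels"][o[1]:o[1]+60,o[0]:o[0]+60,::-1]),None,fx=6,fy=6,interpolation=cv2.INTER_CUBIC)
        q=cv2.findContours(m,0,2)[0]; cv2.drawContours(c,q,-1,(0,255,0),1)
        z=(.008,DIM[n][2]) if kind=="pot" else (.010,.018)
        u=((proj(p,outline(n,*G[k],*z))-o+.5)*6-.5).astype(np.int32); cv2.polylines(c,[cv2.convexHull(u)],True,(255,0,255),1)
        row.append(cv2.resize(c,(200,200),interpolation=cv2.INTER_AREA))
    tiles+= [np.hstack(row[:4]),np.hstack(row[4:])]
cv2.imwrite("pics/ov.png",np.vstack(tiles)[:, :][:800])
im=np.vstack(tiles); cv2.imwrite("pics/ov.png",cv2.resize(im,(600,600)))
E
python3 ov.py
```

```text
(no output)
```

View pics/ov.png

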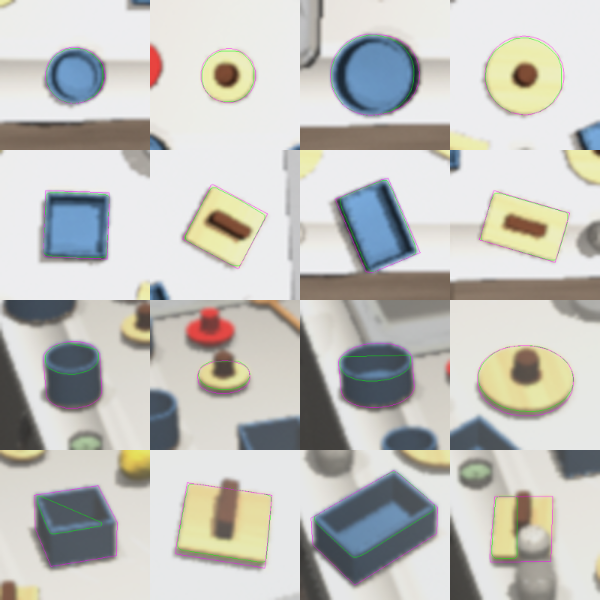

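The crop confirms the choice: the red look-alike sits left of the wooden small lid and the fit is on the wooden one. The top-view outlines fit well. The side masks for the dark pots need a relative colour threshold, so I'll refine them.

```bash
python3 - <<'E'
s=open("fit.py").read()
s=s.replace('(b-r>30) if','((b-r>.13*b)&(b>g+4)) if').replace('((r-b>38)&(g-b>28)&(r>120))','((r-b>.16*r)&(g-b>.12*r)&(r>80))')
open("fit.py","w").write(s)
E
python3 m0.py; sed -i 's/ov.png/ov2.png/g' ov.py; python3 ov.py
```

```text
pot_small_round | 0.4193 0.1812    0.8 c0.047 | 0.4206 0.1879  -13.0 c0.122 | 0.4194 0.1821   -1.4 c0.179
lid_small_round | 0.5376 0.2800    0.8 c0.062 | 0.5397 0.2838   -0.8 c0.050 | 0.5383 0.2811    3.8 c0.166
pot_large_round | 0.4252 0.3956   -3.9 c0.050 | 0.4264 0.4033   -9.8 c0.096 | 0.4253 0.3982   -4.5 c0.157
lid_large_round | 0.5237 -0.1402    2.3 c0.047 | 0.5270 -0.1381   -3.8 c0.053 | 0.5251 -0.1406   -0.4 c0.109
pot_square | 0.5408 0.0724   -3.9 c0.030 | 0.5416 0.0727   -8.6 c0.092 | 0.5407 0.0725   -4.9 c0.133
lid_square | 0.5431 -0.3453  -30.2 c0.038 | 0.5456 -0.3429  -30.3 c0.047 | 0.5439 -0.3453  -30.3 c0.100
pot_oblong | 0.4209 -0.2480   20.8 c0.029 | 0.4221 -0.2475   21.0 c0.030 | 0.4213 -0.2479   20.8 c0.066
lid_oblong | 0.4280 -0.0406   72.3 c0.018 | 0.4297 -0.0380   72.2 c0.127 | 0.4287 -0.0398   71.3 c0.195
shaker [ 0.41403707 -0.12959917  0.07      ] [ 0.41421665 -0.14220663  0.045     ]
tumbler [ 0.64367428 -0.03703713  0.07      ] [ 0.65877579 -0.0196142   0.045     ]
```

View pics/ov2.png

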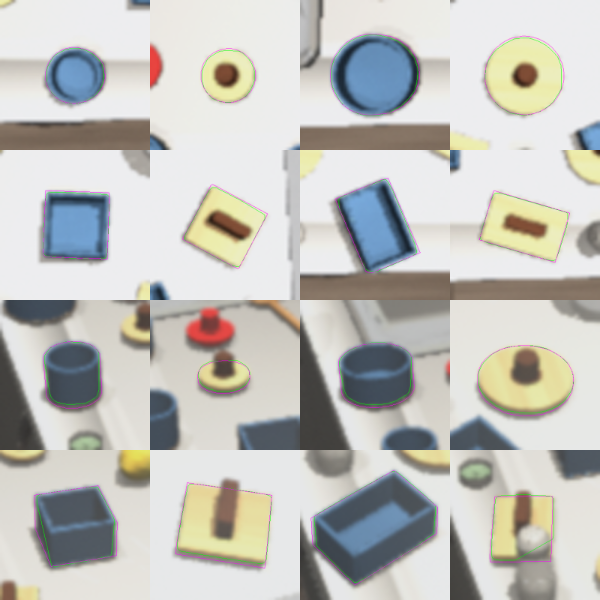

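Both cameras agree to about 2 mm. I'll start with the small lid: turn to yaw 180 (tool x = -X, tool y = +Y, z down) and go above it.

Emit:
drive_tool(
  angular=[
    [0,0,-0.1],
    [0,0,-0.1],
    [0,0,-0.1],
    [0,0,0],
    [0,0,0],
    [0,0,0],
    [0,0,0],
    [0,0,0],
    [0,0,0],
    [0,0,0],
    [0,0,0],
    [0,0,0],
    [0,0,0],
    [0,0,0],
    [0,0,0],
    [0,0,0],
  ],
  delta_pos=[
    [0,0,1],
    [0,0,1],
    [0,0,1],
    [-2.89,-2.825,0.4],
    [-2.89,-2.825,0.4],
    [-2.89,-2.825,0.4],
    [-2.89,-2.825,0.4],
    [-2.89,-2.825,0.4],
    [-2.89,-2.825,0.4],
    [-2.89,-2.825,0.4],
    [-2.89,-2.825,0.4],
    [-2.89,-2.825,0.4],
    [-2.89,-2.825,0.4],
    [-2.89,-2.825,0.4],
    [-2.89,-2.825,0.4],
    [0,0,0],
  ],
  gripper=[5,5,5,5,5,5,5,5,5,5,5,5,5,5,5,5],
  squeeze=15,
)

```text
time_s: 3.1
tool_pos: [0.5435, 0.2747, 0.1582]
tool_rot: [-179.8, 0.1, 179.4]
force: [0.3, -0.3, 0.2]
grip_width: 0.05
grasp_force: 0.0
```

Emit:
drive_tool(
  angular=[
    [0,0,0],
    [0,0,0],
  ],
  delta_pos=[
    [0,0,0],
    [0,0,0],
  ],
  gripper=[5,5],
)

```text
time_s: 3.3
tool_pos: [0.538, 0.2835, 0.1586]
tool_rot: [179.9, -0.0, -179.9]
force: [1.2, -1.1, 0.0]
grip_width: 0.0503
grasp_force: 0.0
```

Emit:
drive_tool(
  angular=[
    [0,0,0],
    [0,0,0],
    [0,0,0],
    [0,0,0],
    [0,0,0],
    [0,0,0],
    [0,0,0],
    [0,0,0],
    [0,0,0],
    [0,0,0],
    [0,0,0],
    [0,0,0],
    [0,0,0],
    [0,0,0],
    [0,0,0],
    [0,0,0],
  ],
  delta_pos=[
    [0,-0.1,2.5],
    [0,0,2.5],
    [0,0,2.5],
    [0,0,2],
    [0,0,1.5],
    [0,0,1],
    [0,0,0],
    [0,0,0],
    [0,0,0],
    [0,0,0],
    [0,0,0],
    [0,0,0],
    [0,0,0],
    [0,0,0],
    [0,0,0],
    [0,0,0],
  ],
  gripper=[5,5,5,5,5,5,5,5,5,2,2,2,2,2,2,2],
  squeeze=15,
)

```text
time_s: 4.9
tool_pos: [0.539, 0.2811, 0.0388]
tool_rot: [180.0, 0.0, -180.0]
force: [-0.0, -1.0, 1.4]
grip_width: 0.0256
grasp_force: 15.0
```

Emit:
drive_tool(
  angular=[
    [0,0,0],
    [0,0,0],
    [0,0,0],
    [0,0,0],
    [0,0,0],
    [0,0,0],
    [0,0,0],
    [0,0,0],
    [0,0,0],
    [0,0,0],
    [0,0,0],
    [0,0,0],
    [0,0,0],
    [0,0,0],
    [0,0,0],
    [0,0,0],
  ],
  delta_pos=[
    [0,0,-1],
    [0,0,-2],
    [0,0,-2],
    [0,0,-2],
    [0,0,-1.6],
    [1,-0.9,0],
    [2,-1.6,0],
    [2,-1.6,0],
    [2,-1.6,0],
    [2,-1.6,0],
    [1.9,-1.6,0],
    [1,-1,0],
    [0,0,0],
    [0,0,0],
    [0,0,0],
    [0,0,0],
  ],
  gripper=[2,2,2,2,2,2,2,2,2,2,2,2,2,2,2,2],
)

```text
time_s: 6.5
tool_pos: [0.4205, 0.1827, 0.1246]
tool_rot: [180.0, 0.0, -180.0]
force: [-0.6, -0.7, -0.2]
grip_width: 0.0259
grasp_force: 15.0
```

```bash
cat > held.py <<'E'
import sys
from fit import *
def run(n,pot,potpx,xy,yaw,zlid,name):
    t=eyes.read_camera("top"); s=eyes.read_camera("side"); o=telemetry.get_obs(); print(o["tool_pos"],o["tool_rot"],o["grip_width"])
    im=[]
    for p,c in((t,"top"),(s,"side")):
        X=[*xy,zlid+.014]; px=proj(p,X)[0]
        try:
            v,f=fit([(p,px)],"lid",n,zlid+.010,zlid+.018,(*xy,yaw)); print(c,"lid %.4f %.4f %.1f c%.3f"%(*v,f))
        except Exception as e: print(c,"fail",e); v=(*xy,yaw)
        u=np.array(px,int); w=35
        a=cv2.resize(np.ascontiguousarray(p["pixels"][u[1]-w:u[1]+w,u[0]-w:u[0]+w,::-1]),None,fx=5,fy=5,interpolation=cv2.INTER_CUBIC)
        m,mo=mask(p,"lid",px); m=[(k/S+np.array(mo)-(u-w))*5 for k in cv2.findContours(m,0,2)[0]]
        cv2.polylines(a,[k.astype(np.int32) for k in m],True,(0,255,0))
        for args,col in(((v[0],v[1],v[2],zlid+.010,zlid+.018),(255,0,255)),((*pot,.008,DIM[n][2]),(0,0,255))):
            q=((proj(p,outline(n,*args))-(u-w)+.5)*5-.5).astype(np.int32); cv2.polylines(a,[cv2.convexHull(q)],True,col)
        im.append(a)
    cv2.imwrite("pics/"+name,np.hstack(im))
E
python3 -c "
from held import *
z=telemetry.get_obs()['tool_pos'];print(z)
run('small_round',(.42,.183,0),None,(z[0],z[1]),0,z[2]-.0388,'h1.png')"
```

```text
[0.4205424  0.18267941 0.12462486]
[0.42023866 0.18245104 0.12445262] [-1.79989495e+02 -2.49643959e-03 -1.79966810e+02] 0.025397105232973213
top lid 0.3316 0.2502 -1.6 c0.856
side lid 0.4212 0.1859 2.5 c0.130
```

View pics/h1.png

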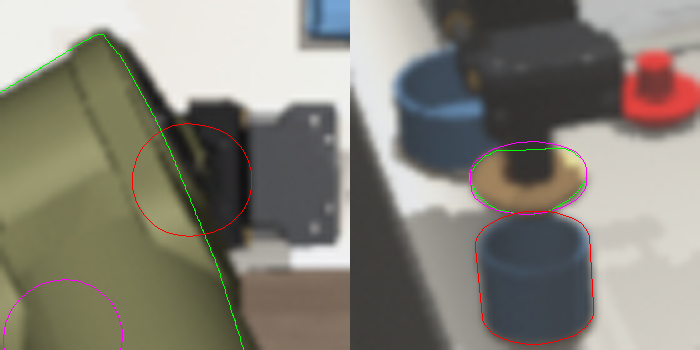

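Top view is blocked by the arm. The side view shows the lid centred over the pot to about 1 mm. I'll lower it.

Emit:
drive_tool(
  angular=[
    [0,0,0],
    [0,0,0],
    [0,0,0],
    [0,0,0],
    [0,0,0],
    [0,0,0],
    [0,0,0],
    [0,0,0],
    [0,0,0],
    [0,0,0],
    [0,0,0],
  ],
  delta_pos=[
    [0,0.05,0.8],
    [0,0,0.7],
    [0,0,0.5],
    [0,0,0.4],
    [0,0,0.4],
    [0,0,0.4],
    [0,0,0.3],
    [0,0,0.2],
    [0,0,0.05],
    [0,0,0],
    [0,0,0],
  ],
  gripper=[2,2,2,2,2,2,2,2,2,2,2],
)

```text
time_s: 7.7
tool_pos: [0.42, 0.1826, 0.0873]
tool_rot: [180.0, 0.0, -180.0]
force: [0.6, 0.2, -1.1]
grip_width: 0.0256
grasp_force: 15.0
```

Emit:
drive_tool(
  angular=[
    [0,0,0],
    [0,0,0],
    [0,0,0],
  ],
  delta_pos=[
    [0,0,0.05],
    [0,0,0.05],
    [0,0,0],
  ],
  gripper=[2,2,2],
)

```text
time_s: 8.0
tool_pos: [0.4201, 0.1827, 0.0867]
tool_rot: [180.0, 0.0, -180.0]
force: [-1.1, -1.0, 5.0]
grip_width: 0.0249
grasp_force: 15.0
```

Emit:
drive_tool(
  angular=[
    [0,0,0],
    [0,0,0],
    [0,0,0],
    [0,0,0],
    [0,0,0],
    [0,0,0],
    [0,0,0],
    [0,0,0],
    [0,0,0],
    [0,0,0],
    [0,0,0],
    [0,0,0],
    [0,0,0],
    [0,0,0],
    [0,0,0],
    [0,0,0],
    [0,0,0],
    [0,0,0],
    [0,0,0],
    [0,0,0],
  ],
  delta_pos=[
    [0,0,0],
    [0,0,0],
    [0,0,-0.5],
    [0,0,-2],
    [0,0,-3],
    [0,0,-3.5],
    [-0.4,-1.2,0],
    [-1.05,-3.2,0],
    [-1.05,-3.2,0],
    [-1.05,-3.2,0],
    [-1.05,-3.2,0],
    [-1.05,-3.2,0],
    [-1.05,-3.2,0],
    [-1.05,-3.2,0],
    [-1.05,-3.2,0],
    [-1.05,-3.2,0],
    [-0.7,-2.2,0],
    [0,0,0],
    [0,0,0],
    [0,0,0],
  ],
  gripper=[5,5,5,5,5,5,5,5,5,5,5,5,5,5,5,5,5,5,5,5],
)

```text
time_s: 10.0
tool_pos: [0.5251, -0.138, 0.1756]
tool_rot: [179.9, -0.0, -179.9]
force: [-0.7, 0.4, 0.6]
grip_width: 0.0499
grasp_force: 0.0
```

```bash
cat > chk.py <<'E'
from fit import *
import sys
# usage: kind n potH x y yaw ; fits in both cams
t=eyes.read_camera("top"); s=eyes.read_camera("side"); o=telemetry.get_obs(); print(o["tool_pos"].round(4),o["tool_rot"].round(2))
for a in sys.argv[1:]:
    kind,n,z,x,y,w=a.split(","); z,x,y,w=map(float,(z,x,y,w))
    zz=(z+.010,z+.018) if kind=="lid" else (.008,DIM[n][2])
    for p,c in((t,"top"),(s,"side")):
        try: v,f=fit([(p,proj(p,[x,y,zz[1]])[0])],kind,n,*zz,(x,y,w)); print(kind,n,c,"%.4f %.4f %.1f c%.3f"%(*v,f))
        except Exception as e: print(c,"fail",e)
E
python3 chk.py lid,small_round,.048,.42,.183,0 lid,large_round,0,.525,-.14,0 pot,large_round,0,.4255,.397,0 pot,small_round,0,.42,.183,0
```

```text
[ 0.5253 -0.1379  0.1759] [ 1.7995e+02 -1.0000e-02 -1.7986e+02]
lid small_round top 0.4186 0.1818 2.0 c0.032
lid small_round side 0.4213 0.1884 -2.7 c0.071
lid large_round top 0.5200 -0.1355 4.6 c3.589
lid large_round side 0.5274 -0.1382 -5.7 c0.047
pot large_round top 0.4252 0.3968 2.8 c0.049
pot large_round side 0.4270 0.4030 -6.0 c0.097
pot small_round top 0.5338 0.0790 19.9 c0.101
pot small_round side 0.4215 0.1874 -4.3 c0.920
```

Emit:
drive_tool(
  angular=[
    [0,0,0],
    [0,0,0],
    [0,0,0],
    [0,0,0],
    [0,0,0],
    [0,0,0],
    [0,0,0],
    [0,0,0],
    [0,0,0],
    [0,0,0],
    [0,0,0],
    [0,0,0],
    [0,0,0],
    [0,0,0],
    [0,0,0],
    [0,0,0],
    [0,0,0],
    [0,0,0],
    [0,0,0],
    [0,0,0],
  ],
  delta_pos=[
    [0,-0.1,2.5],
    [0,0,3],
    [0,0,3],
    [0,0,2.5],
    [0,0,1.75],
    [0,0,1],
    [0,0,0],
    [0,0,0],
    [0,0,0],
    [0,0,0],
    [0,0,0],
    [0,0,0],
    [0,0,0],
    [0,0,0],
    [0,0,0],
    [0,0,-1],
    [0,0,-2],
    [0,0,-3],
    [0,0,-3],
    [0,0,-3],
  ],
  gripper=[5,5,5,5,5,5,5,5,2,2,2,2,2,2,2,2,2,2,2,2],
  squeeze=20,
)

```text
time_s: 12.1
tool_pos: [0.525, -0.1405, 0.1598]
tool_rot: [180.0, -0.0, 180.0]
force: [0.6, 0.4, -0.8]
grip_width: 0.0255
grasp_force: 20.0
```

Emit:
drive_tool(
  angular=[
    [0,0,0],
    [0,0,0],
    [0,0,0],
    [0,0,0],
    [0,0,0],
    [0,0,0],
    [0,0,0],
    [0,0,0],
    [0,0,0],
    [0,0,0],
    [0,0,0],
    [0,0,0],
    [0,0,0],
    [0,0,0],
    [0,0,0],
    [0,0,0],
    [0,0,0],
    [0,0,0],
    [0,0,0],
    [0,0,0],
  ],
  delta_pos=[
    [0.2,1,0],
    [0.4,2,0],
    [0.6,3.3,0],
    [0.6,3.3,0],
    [0.6,3.3,0],
    [0.6,3.3,0],
    [0.6,3.3,0],
    [0.6,3.3,0],
    [0.6,3.3,0],
    [0.6,3.3,0],
    [0.6,3.3,0],
    [0.6,3.3,0],
    [0.6,3.3,0],
    [0.6,3.3,0],
    [0.6,3.3,0],
    [0.6,3.3,0],
    [0.6,3.3,0],
    [0.3,1.2,0],
    [0,0,0],
    [0,0,0],
  ],
  gripper=[2,2,2,2,2,2,2,2,2,2,2,2,2,2,2,2,2,2,2,2],
)

```text
time_s: 14.1
tool_pos: [0.4265, 0.3949, 0.1579]
tool_rot: [-179.9, -0.0, 180.0]
force: [0.1, 0.8, -0.8]
grip_width: 0.0256
grasp_force: 20.0
```

Emit:
drive_tool(
  angular=[
    [0,0,0],
    [0,0,0],
    [0,0,0],
    [0,0,0],
    [0,0,0],
  ],
  delta_pos=[
    [0,0,1.5],
    [0,0,1.5],
    [0,0,1],
    [0,0,0],
    [0,0,0],
  ],
  gripper=[2,2,2,2,2],
)

```text
time_s: 14.6
tool_pos: [0.4263, 0.3962, 0.1181]
tool_rot: [-180.0, -0.0, 180.0]
force: [-0.2, 0.0, -0.6]
grip_width: 0.0253
grasp_force: 20.0
```

```bash
python3 -c "
from held import *
z=telemetry.get_obs()['tool_pos']
run('large_round',(.427,.398,0),None,(z[0],z[1]),0,z[2]-.0384,'h2.png')"
```

```text
[0.42672802 0.39681524 0.11909538] [ 1.79956058e+02  4.50353949e-02 -1.79995123e+02] 0.02552627439643674
top lid 0.4236 0.3976 8.8 c13.670
side lid 0.4286 0.3988 -1.5 c0.080
```

View pics/h2.png

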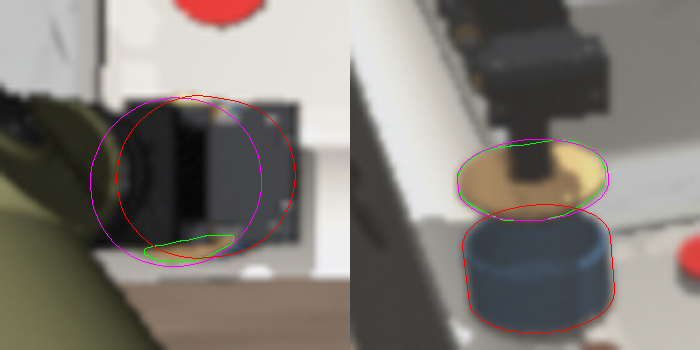

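The lid is 4 cm over the large pot with about 1 mm offset. I'll correct slightly and lower.

Emit:
drive_tool(
  angular=[
    [0,0,0],
    [0,0,0],
    [0,0,0],
    [0,0,0],
    [0,0,0],
    [0,0,0],
    [0,0,0],
    [0,0,0],
    [0,0,0],
    [0,0,0],
    [0,0,0],
  ],
  delta_pos=[
    [0.1,0.05,1],
    [0,0,1],
    [0,0,0.5],
    [0,0,0.4],
    [0,0,0.4],
    [0,0,0.3],
    [0,0,0.2],
    [0,0,0.15],
    [0,0,0.05],
    [0,0,0],
    [0,0,0],
  ],
  gripper=[2,2,2,2,2,2,2,2,2,2,2],
)

```text
time_s: 15.8
tool_pos: [0.4255, 0.3972, 0.079]
tool_rot: [180.0, 0.0, -180.0]
force: [-0.2, -0.0, 2.7]
grip_width: 0.0254
grasp_force: 20.0
```

Emit:
drive_tool(
  angular=[
    [0,0,0],
    [0,0,0],
    [0,0,0],
  ],
  delta_pos=[
    [0,0,0.05],
    [0,0,0.05],
    [0,0,0],
  ],
  gripper=[2,2,2],
)

```text
time_s: 16.1
tool_pos: [0.4254, 0.3972, 0.0789]
tool_rot: [180.0, 0.0, -180.0]
force: [-2.7, -2.6, 8.6]
grip_width: 0.0257
grasp_force: 20.0
```

Emit:
drive_tool(
  angular=[
    [0,0,0],
    [0,0,0],
    [0,0,0],
    [0,0,0],
    [0,0,0],
    [0,0,0],
    [0,0,0],
    [0,0,0],
    [0,0,0],
    [0,0,0],
    [0,0,0],
    [0,0,0],
    [0,0,0],
    [0,0,0],
    [0,0,0],
    [0,0,0],
    [0,0,0],
    [0,0,0],
    [0,0,0],
    [0,0,0],
  ],
  delta_pos=[
    [0,0,0],
    [0,0,0],
    [0,0,-0.5],
    [0,0,-2],
    [0,0,-3],
    [0,0,-3],
    [-0.15,-1,-1.5],
    [-0.3,-2,0],
    [-0.65,-4,0],
    [-0.65,-4,0],
    [-0.65,-4,0],
    [-0.65,-4,0],
    [-0.65,-4,0],
    [-0.65,-4,0],
    [-0.65,-4,0],
    [-0.65,-4,0],
    [-0.65,-4,0],
    [-0.65,-4,0],
    [-0.65,-4,0],
    [-0.65,-4,0],
  ],
  gripper=[5,5,5,5,5,5,5,5,5,5,5,5,5,5,5,5,5,5,5,5],
)

```text
time_s: 18.1
tool_pos: [0.5056, -0.116, 0.1757]
tool_rot: [180.0, -0.2, 179.9]
force: [-0.6, -0.0, -0.6]
grip_width: 0.0503
grasp_force: 0.0
```

Emit:
drive_tool(
  angular=[
    [0,0,0],
    [0,0,0],
    [0,0,0],
    [0,0,0],
    [0,0,0],
    [0,0,0],
    [0,0,0.1],
    [0,0,0.14],
    [0,0,0.14],
    [0,0,0.14],
    [0,0,0.14],
    [0,0,0.14],
    [0,0,0.14],
    [0,0,0.14],
    [0,0,0.14],
    [0,0,0.14],
    [0,0,0.14],
    [0,0,0.14],
    [0,0,0.14],
    [0,0,0.14],
  ],
  delta_pos=[
    [-0.65,-4,0],
    [-0.65,-4,0],
    [-0.65,-4,0],
    [-0.65,-4,0],
    [-0.65,-4,0],
    [-0.4,-3.2,0],
    [0,0,0],
    [0,0,0],
    [0,0,0],
    [0,0,0],
    [0,0,0],
    [0,0,0],
    [0,0,0],
    [0,0,0],
    [0,0,0],
    [0,0,0],
    [0,0,0],
    [0,0,0],
    [0,0,0],
    [0,0,0],
  ],
  gripper=[5,5,5,5,5,5,5,5,5,5,5,5,5,5,5,5,5,5,5,5],
)

```text
time_s: 20.1
tool_pos: [0.5416, -0.346, 0.1758]
tool_rot: [-179.8, -0.0, 69.5]
force: [-0.9, -0.9, -0.3]
grip_width: 0.0506
grasp_force: 0.0
```

Emit:
drive_tool(
  angular=[
    [0,0,0.14],
    [0,0,0.038],
    [0,0,0],
    [0,0,0],
    [0,0,0],
  ],
  delta_pos=[
    [0,0,0],
    [0,0,0],
    [0,0,0],
    [0,0,0],
    [0,0,0],
  ],
  gripper=[5,5,5,5,5],
)

```text
time_s: 20.6
tool_pos: [0.5435, -0.3453, 0.177]
tool_rot: [-180.0, -0.0, 59.8]
force: [0.2, 0.3, 0.5]
grip_width: 0.0498
grasp_force: 0.0
```

```bash
python3 chk.py lid,large_round,.04,.426,.397,0 pot,large_round,.04,.426,.397,0 lid,square,0,.5445,-.345,-30 pot,square,0,.541,.0725,-4 pot,oblong,0,.421,-.248,21 lid,oblong,0,.429,-.04,72
```

```text
[ 0.5441 -0.3451  0.1773] [-1.7998e+02 -2.0000e-02  5.9800e+01]
lid large_round top 0.4246 0.3951 5.9 c0.020
lid large_round side 0.4260 0.4013 0.4 c0.037
pot large_round top 0.4968 0.2003 79.4 c1.000
pot large_round side 0.4266 0.4043 -1.7 c1.160
lid square top 0.5444 -0.3437 -30.9 c0.418
lid square side 0.5457 -0.3434 -30.9 c0.045
pot square top 0.5402 0.0724 -3.9 c0.030
pot square side 0.5415 0.0723 -8.0 c0.090
pot oblong top 0.4275 -0.2414 11.4 c1.157
pot oblong side 0.4212 -0.2471 21.6 c0.044
lid oblong top 0.4280 -0.0411 72.7 c0.026
lid oblong side 0.4302 -0.0374 72.5 c0.040
```

Emit:
drive_tool(
  angular=[
    [0,0,0],
    [0,0,0],
    [0,0,0],
    [0,0,0],
    [0,0,0],
    [0,0,0],
    [0,0,0],
    [0,0,0],
    [0,0,0],
    [0,0,0],
    [0,0,0],
    [0,0,0],
    [0,0,0],
    [0,0,0],
    [0,0,0],
    [0,0,0],
  ],
  delta_pos=[
    [0,0,2],
    [0,0,3],
    [0,0,3],
    [0,0,3],
    [0,0,1.9],
    [0,0,1],
    [0,0,0],
    [0,0,0],
    [0,0,0],
    [0,0,0],
    [0,0,0],
    [0,0,0],
    [0,0,0],
    [0,0,0],
    [0,0,0],
    [0,0,0],
  ],
  gripper=[5,5,5,5,5,5,5,5,1,1,1,1,1,1,1,1],
  squeeze=20,
)

```text
time_s: 22.3
tool_pos: [0.5446, -0.3449, 0.0386]
tool_rot: [180.0, -0.0, 59.8]
force: [-0.3, 0.4, 0.4]
grip_width: 0.016
grasp_force: 20.0
```

Emit:
drive_tool(
  angular=[
    [0,0,0],
    [0,0,0],
    [0,0,0],
    [0,0,0],
    [0,0,0],
    [0,0,0],
    [0,0,0],
  ],
  delta_pos=[
    [0,0,-1],
    [0,0,-2],
    [0,0,-3],
    [0,0,-3],
    [0,0,-3],
    [0,0,0],
    [0,0,0],
  ],
  gripper=[1,1,1,1,1,1,1],
)

```text
time_s: 23.0
tool_pos: [0.5446, -0.345, 0.1591]
tool_rot: [179.9, -0.0, 59.8]
force: [0.4, 0.6, -1.3]
grip_width: 0.0157
grasp_force: 20.0
```

```bash
python3 chk.py lid,square,.120,.544,-.345,-30
```

```text
[ 0.5439 -0.3442  0.1574] [-1.7988e+02 -2.0000e-02  5.9810e+01]
lid square top 0.5471 -0.3422 -31.6 c1.546
lid square side 0.5454 -0.3423 -30.1 c0.089
```

Emit:
drive_tool(
  angular=[
    [0,0,-0.15],
    [0,0,-0.15],
    [0,0,-0.149],
    [0,0,0],
    [0,0,0],
    [0,0,0],
    [0,0,0],
    [0,0,0],
    [0,0,0],
    [0,0,0],
    [0,0,0],
    [0,0,0],
    [0,0,0],
    [0,0,0],
    [0,0,0],
    [0,0,0],
    [0,0,0],
    [0,0,0],
    [0,0,0],
    [0,0,0],
  ],
  delta_pos=[
    [0,0,0],
    [0,0,0],
    [0,0,0],
    [1.2,-0.1,0],
    [2.4,-0.2,0],
    [3.3,-0.285,0],
    [3.3,-0.285,0],
    [3.3,-0.285,0],
    [3.3,-0.285,0],
    [3.3,-0.285,0],
    [3.3,-0.285,0],
    [3.3,-0.285,0],
    [3.3,-0.285,0],
    [3.3,-0.285,0],
    [3.3,-0.285,0],
    [3.3,-0.285,0],
    [1.75,-0.15,0],
    [0,0,1],
    [0,0,1.5],
    [0,0,1],
  ],
  gripper=[1,1,1,1,1,1,1,1,1,1,1,1,1,1,1,1,1,1,1,1],
)

```text
time_s: 25.1
tool_pos: [0.5399, 0.0716, 0.1214]
tool_rot: [-179.9, 0.1, 85.4]
force: [-1.0, -0.5, -2.1]
grip_width: 0.0154
grasp_force: 20.0
```

Emit:
drive_tool(
  angular=[
    [0,0,0],
    [0,0,0],
    [0,0,0],
  ],
  delta_pos=[
    [0,0,0.4],
    [0,0,0],
    [0,0,0],
  ],
  gripper=[1,1,1],
)

```text
time_s: 25.4
tool_pos: [0.5414, 0.0723, 0.1197]
tool_rot: [180.0, 0.0, 85.4]
force: [-0.1, -0.4, -0.8]
grip_width: 0.016
grasp_force: 20.0
```

```bash
python3 -c "
from held import *
z=telemetry.get_obs()['tool_pos']
run('square',(.5413,.0733,-4.5),None,(z[0],z[1]),-4.5,z[2]-.0386,'h3.png')"
```

```text
[0.54168022 0.07274705 0.12005573] [ 1.79948124e+02 -2.37029509e-02  8.54790551e+01] 0.015773678887426274
top lid 0.4572 0.1224 3.1 c0.844
side lid 0.5431 0.0736 -5.5 c0.056
```

View pics/h3.png

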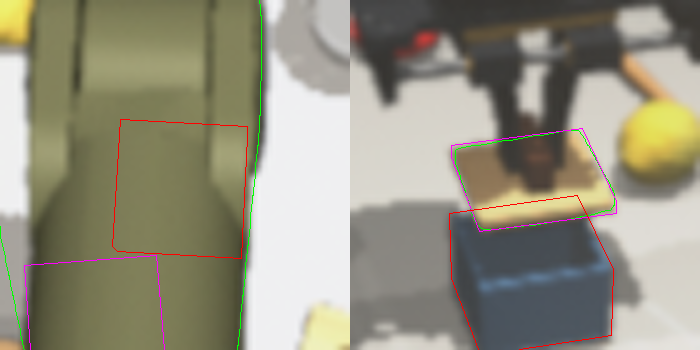

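Side view shows the square lid parallel to its pot and about 1 mm off. I'll lower it with a small correction.

Emit:
drive_tool(
  angular=[
    [0,0,0],
    [0,0,0],
    [0,0,0],
    [0,0,0],
    [0,0,0],
    [0,0,0],
    [0,0,0],
    [0,0,0],
    [0,0,0],
    [0,0,0],
    [0,0,0],
  ],
  delta_pos=[
    [0,-0.08,1],
    [0,0,0.7],
    [0,0,0.5],
    [0,0,0.4],
    [0,0,0.3],
    [0,0,0.3],
    [0,0,0.2],
    [0,0,0.2],
    [0,0,0.1],
    [0,0,0],
    [0,0,0],
  ],
  gripper=[1,1,1,1,1,1,1,1,1,1,1],
)

```text
time_s: 26.6
tool_pos: [0.5405, 0.0732, 0.0827]
tool_rot: [180.0, -0.0, 85.5]
force: [0.2, -0.6, -0.7]
grip_width: 0.0155
grasp_force: 20.0
```

Emit:
drive_tool(
  angular=[
    [0,0,0],
    [0,0,0],
    [0,0,0],
  ],
  delta_pos=[
    [0,0,0.05],
    [0,0,0.05],
    [0,0,0],
  ],
  gripper=[1,1,1],
)

```text
time_s: 26.9
tool_pos: [0.5406, 0.0732, 0.0826]
tool_rot: [-180.0, -0.0, 85.5]
force: [-2.7, 0.1, 8.7]
grip_width: 0.0158
grasp_force: 20.0
```

Emit:
drive_tool(
  angular=[
    [0,0,0],
    [0,0,0],
    [0,0,0],
    [0,0,0],
    [0,0,0],
    [0,0,0],
    [0,0,0.115],
    [0,0,0.114],
    [0,0,0],
    [0,0,0],
    [0,0,0],
    [0,0,0],
    [0,0,0],
    [0,0,0],
    [0,0,0],
    [0,0,0],
    [0,0,0],
    [0,0,0],
  ],
  delta_pos=[
    [0,0,0],
    [0,0,0],
    [0,0,-0.5],
    [0,0,-2],
    [0,0,-3],
    [0,0,-3],
    [0,0,-1],
    [0,0,0],
    [-1.14,-0.6,0],
    [-3,-1.5,0],
    [-3,-1.5,0],
    [-3,-1.5,0],
    [-3,-1.5,0],
    [-1,-0.6,0],
    [0,0,0],
    [0,0,0],
    [0,0,0],
    [0,0,0],
  ],
  gripper=[5,5,5,5,5,5,5,5,5,5,5,5,5,5,5,5,5,5],
)

```text
time_s: 28.7
tool_pos: [0.4296, -0.0394, 0.1765]
tool_rot: [180.0, 0.1, 72.5]
force: [0.1, 0.1, -0.7]
grip_width: 0.0499
grasp_force: 0.0
```

```bash
python3 chk.py lid,square,.044,.541,.073,-4.5 lid,oblong,0,.429,-.04,72.4 pot,oblong,0,.4215,-.248,21
```

```text
[ 0.4294 -0.0395  0.1765] [1.7999e+02 8.0000e-02 7.2460e+01]
lid square top 0.5383 0.0726 -4.4 c0.025
lid square side 0.5408 0.0769 -5.2 c0.083
lid oblong top 0.4283 -0.0315 71.9 c7.248
lid oblong side 0.4300 -0.0383 71.5 c0.150
pot oblong top 0.4211 -0.2477 20.6 c0.031
pot oblong side 0.4223 -0.2475 20.8 c0.030
```

Emit:
drive_tool(
  angular=[
    [0,0,0],
    [0,0,0],
    [0,0,0],
    [0,0,0],
    [0,0,0],
    [0,0,0],
    [0,0,0],
    [0,0,0],
    [0,0,0],
    [0,0,0],
    [0,0,0],
    [0,0,0],
    [0,0,0],
    [0,0,0],
    [0,0,0],
    [0,0,0],
  ],
  delta_pos=[
    [0,0,2],
    [0,0,3],
    [0,0,3],
    [0,0,3],
    [0,0,1.8],
    [0,0,1],
    [0,0,0],
    [0,0,0],
    [0,0,0],
    [0,0,0],
    [0,0,0],
    [0,0,0],
    [0,0,0],
    [0,0,0],
    [0,0,0],
    [0,0,0],
  ],
  gripper=[5,5,5,5,5,5,5,5,1,1,1,1,1,1,1,1],
  squeeze=20,
)

```text
time_s: 30.4
tool_pos: [0.4292, -0.0397, 0.0387]
tool_rot: [180.0, -0.0, 72.4]
force: [0.5, 0.1, 2.8]
grip_width: 0.0162
grasp_force: 20.0
```

Emit:
drive_tool(
  angular=[
    [0,0,0],
    [0,0,0],
    [0,0,0],
    [0,0,0],
    [0,0,0],
    [0,0,0],
    [0,0,0.15],
    [0,0,0.15],
    [0,0,0.15],
    [0,0,0.15],
    [0,0,0.15],
    [0,0,0.15],
    [0,0,0],
    [0,0,0],
    [0,0,0],
    [0,0,0],
    [0,0,0],
    [0,0,0],
    [0,0,0],
    [0,0,0],
  ],
  delta_pos=[
    [0,0,-1],
    [0,0,-2],
    [0,0,-3],
    [0,0,-3],
    [0,0,-3],
    [0,0,-2],
    [0,0,0],
    [0,0,0],
    [0,0,0],
    [0,0,0],
    [0,0,0],
    [0,0,0],
    [-0.51,1.2,0],
    [-1.27,3,0],
    [-1.27,3,0],
    [-1.27,3,0],
    [-1.27,3,0],
    [-1.27,3,0],
    [-1.25,3,0],
    [0,0,0],
  ],
  gripper=[1,1,1,1,1,1,1,1,1,1,1,1,1,1,1,1,1,1,1,1],
)

```text
time_s: 32.4
tool_pos: [0.4198, -0.2541, 0.1789]
tool_rot: [179.8, 0.1, 20.6]
force: [-0.9, 0.1, -1.2]
grip_width: 0.0154
grasp_force: 20.0
```

Emit:
drive_tool(
  angular=[
    [0,0,0],
    [0,0,0],
    [0,0,0],
    [0,0,0],
    [0,0,0],
    [0,0,0],
    [0,0,0],
  ],
  delta_pos=[
    [0,0,0],
    [0,0,2],
    [0,0,2.5],
    [0,0,2],
    [0,0,1],
    [0,0,0],
    [0,0,0],
  ],
  gripper=[1,1,1,1,1,1,1],
)

```text
time_s: 33.1
tool_pos: [0.422, -0.248, 0.1041]
tool_rot: [180.0, -0.0, 20.9]
force: [0.4, -0.1, -0.8]
grip_width: 0.0161
grasp_force: 20.0
```

```bash
python3 -c "
from held import *
z=telemetry.get_obs()['tool_pos']
run('oblong',(.4216,-.248,20.8),None,(z[0],z[1]),20.8,z[2]-.0387,'h4.png')"
```

```text
[ 0.42245549 -0.24823748  0.10459942] [ 1.79965806e+02 -1.20745309e-01  2.08920929e+01] 0.01595537797798803
top lid 0.4263 -0.2478 22.4 c3.362
side lid 0.4218 -0.2471 19.6 c0.332
```

View pics/h4.png

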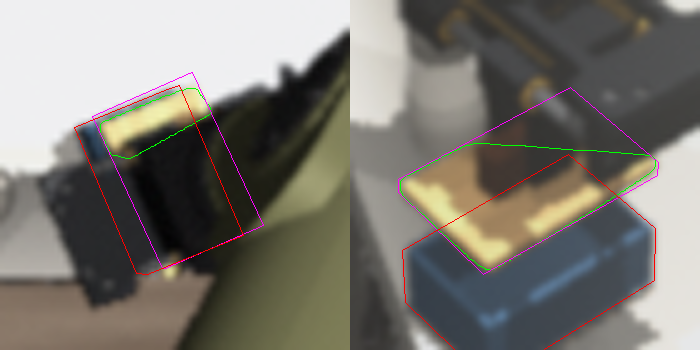

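The oblong lid sits parallel to and over its pot, within about 1 mm. I'll lower it.

Emit:
drive_tool(
  angular=[
    [0,0,0],
    [0,0,0],
    [0,0,0],
    [0,0,0],
    [0,0,0],
    [0,0,0],
    [0,0,0],
    [0,0,0],
    [0,0,0],
    [0,0,0],
    [0,0,0],
  ],
  delta_pos=[
    [0,0,0.8],
    [0,0,0.6],
    [0,0,0.5],
    [0,0,0.4],
    [0,0,0.3],
    [0,0,0.3],
    [0,0,0.2],
    [0,0,0.15],
    [0,0,0.05],
    [0,0,0],
    [0,0,0],
  ],
  gripper=[1,1,1,1,1,1,1,1,1,1,1],
)

```text
time_s: 34.3
tool_pos: [0.4216, -0.2482, 0.0707]
tool_rot: [-180.0, -0.0, 20.8]
force: [-1.5, 1.1, 1.4]
grip_width: 0.0162
grasp_force: 20.0
```

Emit:
drive_tool(
  angular=[
    [0,0,0],
    [0,0,0],
    [0,0,0],
    [0,0,0],
  ],
  delta_pos=[
    [0,0,0.05],
    [0,0,0.05],
    [0,0,0.05],
    [0,0,0],
  ],
  gripper=[1,1,1,1],
)

```text
time_s: 34.7
tool_pos: [0.4216, -0.2482, 0.0706]
tool_rot: [-179.9, -0.0, 20.8]
force: [-5.5, 4.1, 19.5]
grip_width: 0.0156
grasp_force: 20.0
```

Emit:
drive_tool(
  angular=[
    [0,0,0],
    [0,0,0],
    [0,0,0],
    [0,0,0],
    [0,0,0],
    [0,0,0],
    [0,0,0],
    [0,0,0],
    [0,0,0],
    [0,0,0],
    [0,0,0],
    [0,0,0],
    [0,0,0],
    [0,0,0],
    [0,0,0],
    [0,0,0],
    [0,0,0],
    [0,0,0],
  ],
  delta_pos=[
    [0,0,-0.1],
    [0,0,0],
    [0,0,0],
    [0,0,0],
    [0,0,-0.5],
    [0,0,-2],
    [0,0,-4],
    [0,0,-4],
    [0,0,-4],
    [-2.6,2.2,-1],
    [-3,2.5,0],
    [-3,2.5,0],
    [-3,2.5,0],
    [-3,2.5,0],
    [-3,2.5,0],
    [-3,2.5,0],
    [-2,1.7,0],
    [0,0,0],
  ],
  gripper=[1,1,5,5,5,5,5,5,5,5,5,5,5,5,5,5,5,5],
)

```text
time_s: 36.5
tool_pos: [0.2732, -0.5087, 0.2253]
tool_rot: [179.9, 0.2, 20.4]
force: [-0.1, -0.4, -0.8]
grip_width: 0.0497
grasp_force: 0.0
```

Run:
```python
from fit import *
t=eyes.read_camera("top"); s=eyes.read_camera("side"); print(telemetry.get_obs()["tool_pos"])
tl=[]
for n,x,y,w,z in(("small_round",.42,.1825,0,.048),("large_round",.4255,.397,0,.04),("square",.541,.073,-4.5,.044),("oblong",.4216,-.248,20.8,.032)):
    for p in(t,s):
        u=proj(p,[x,y,z])[0].astype(int); r=24
        tl.append(cv2.resize(p["pixels"][u[1]-r:u[1]+r,u[0]-r:u[0]+r,::-1],(200,200),interpolation=cv2.INTER_CUBIC))
        try: v,f=fit([(p,proj(p,[x,y,z+.018])[0])],"lid",n,z+.01,z+.018,(x,y,w)); print(n,v.round(4),round(f,3))
        except Exception as e: print(n,e)
cv2.imwrite("pics/fin.png",np.vstack([np.hstack(tl[0::2]),np.hstack(tl[1::2])]))
save(s,"fins.png",s=1.25)
```

```text
[ 0.27699552 -0.50539794  0.22492876]
small_round [ 0.4186  0.1818 -0.5899] 0.029
small_round [  0.4399   0.2075 -29.6677] 0.874
large_round [0.4245 0.3951 5.2813] 0.02
large_round [  0.423    0.477  -57.8546] 0.864
square [ 0.5385  0.0725 -4.3491] 0.025
square [ 0.5411  0.0768 -5.0752] 0.081
oblong [ 0.4196 -0.2483 21.7052] 0.037
oblong [ 0.4213 -0.2472 20.0461] 0.046
```

View pics/fin.png

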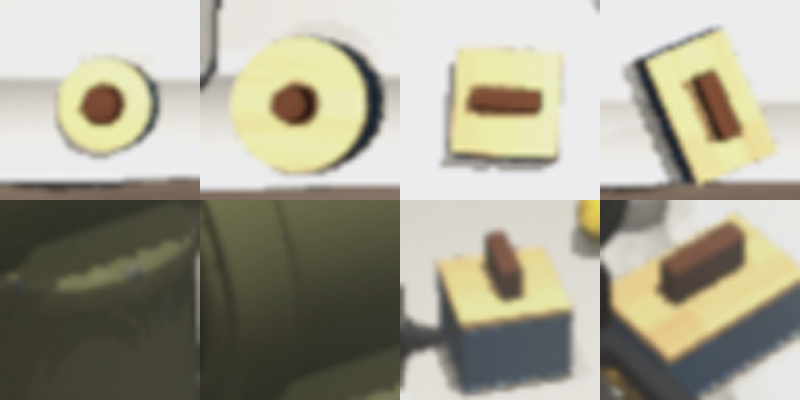

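View pics/fins.png

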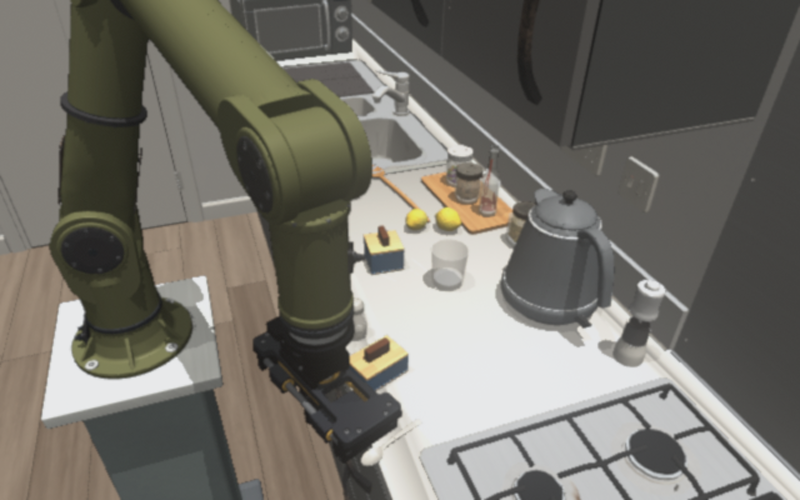

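Square and oblong lids sit flat. The arm hides the two round ones in the side view, so I'll move it aside and check those.

Emit:
drive_tool(
  angular=[
    [0,0,0],
    [0,0,0],
    [0,0,0],
    [0,0,0],
    [0,0,0],
    [0,0,0],
    [0,0,0],
    [0,0,0],
    [0,0,0],
    [0,0,0],
    [0,0,0],
  ],
  delta_pos=[
    [1,0,-1],
    [3,0,-1],
    [3,0,-1],
    [3,0,0],
    [3,0,0],
    [3,0,0],
    [3,0,0],
    [3,0,0],
    [2,0,0],
    [0,0,0],
    [0,0,0],
  ],
  gripper=[5,5,5,5,5,5,5,5,5,5,5],
)

```text
time_s: 37.7
tool_pos: [0.502, -0.4192, 0.2553]
tool_rot: [180.0, 0.0, 20.9]
force: [-0.2, 0.4, -0.7]
grip_width: 0.0497
grasp_force: 0.0
```

Run:
```python
from fit import *
s=eyes.read_camera("side"); t=eyes.read_camera("top"); o=telemetry.get_obs(); print(o["tool_pos"],o["time_s"])
for n,p in(("tumbler",t),("salt_shaker",t)): print(n,[(np.round(d["centre"]).tolist(),round(d["p"],2)) for d in models.search_frame(p,n)])
save(s,"fin2.png",(215,110,375,230),5)
```

```text
[ 0.50032447 -0.42064536  0.25557056] 37.8
tumbler []
salt_shaker [([371.0, 240.0], 0.72)]
```

View pics/fin2.png

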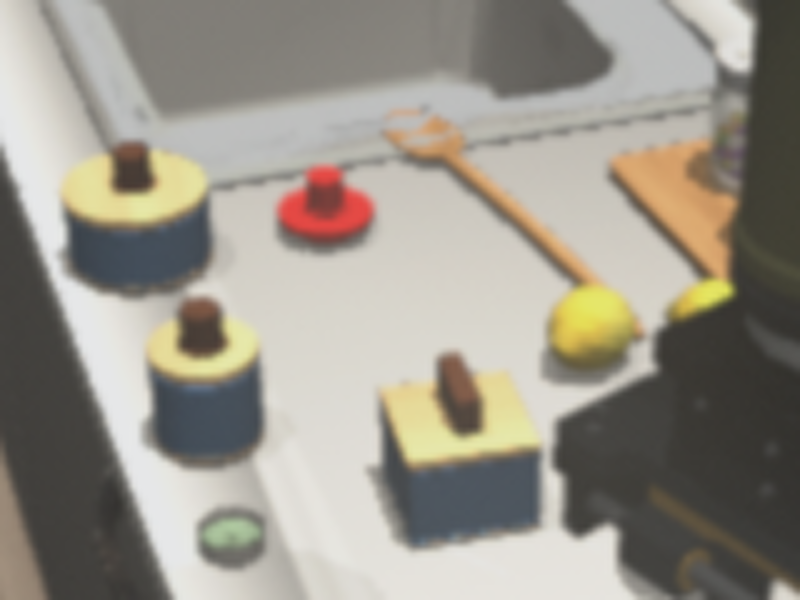

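The large (crop 135,185), small (205,345) and square (460,415) lids all sit flat on their rims, and the red look-alike (325,210) is untouched. Handing in.

```bash
python3 -c "
from cell import env; print(env.sign_off())"
```

```text
the job is handed in; nothing more can be done
None
```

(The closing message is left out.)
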